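# Two-key interlock reset

### The job

The coil drive's interlock has tripped and must be reset. On the reset box, push the sliding guard fully back with the fingertips, then press the two round keys under it fully down together, one fingertip on each, hold both down for at least two seconds and let them come up, leaving the guard back. Do not press the square stop key, and do not pick up or shift any of the loose things lying about.

Things in the scene. Friction and masses are not known exactly. Their poses are not given: they have to be found in the camera images.
- reset_box: Interlock reset box, fixed to the table, grey, 170 (x) x 130 (y) x 45 mm high, black top panel; turned by up to 0.5 rad. Origin: centre of the underside; x points from its front (square key) to its back (cable), y to its left. A guard over the two round keys (x = -20, y = +-25 mm) slides between rails (y = +-48 to 57, x = -39 to 79 mm, tops 21.5 mm above the panel).
- guard (a joint): Travel of the guard along the box's +x, in m: 0 = fully forward, covering the round keys; 0.055 = fully back at its end stop, keys uncovered. Slides with about 1.5 N of friction and stays where it is left.
- guard_face (a point): Centre of the flat upright front face of the guard's lip; moves with the guard. The guard is a bare metal plate 54 (x) x 98 (y) x 3 mm, its top 62.5 mm above the table; the lip across it is 86 mm wide (y), 18 mm high, with a ramp behind, so it is pushed, not gripped. This point is 9 mm above the plate, which reaches 26 mm in front of it and 28 mm behind.
- key_left (a joint): How far the left round key is pressed, in m: 0 = up, 0.006 = fully down. A spring (about 1.2 N at first, 4 N fully down) lifts it again. Same for the right key.
- key_right (a joint): How far the right round key is pressed, in m: 0 = up, 0.006 = fully down.
- key_left_top (a point): Centre of the top of the left round key, moving with it: a grey cap 24 mm across, top 56 mm above the table when up (11 mm above the panel; still 5 mm above it when fully down). The round keys are 50 mm apart, centre to centre, along the box's y, and hidden while the guard is forward.
- key_right_top (a point): Centre of the top of the right round key, the same as the left one.
- stop_key (a joint): How far the square stop key is pressed, in m: 0 = up, 0.006 = fully down; spring as in the round keys. To be left alone.
- stop_top (a point): Centre of the top of the square stop key, a grey cap 24 x 24 mm, 55 mm above the table, 44 mm in front of the line of the round keys.
- slot_weight: Bystander, to be left alone: round brass slotted weight, 32 mm across, 14 mm high, lying close to the box's left side. Origin: centre of its underside.
- bar_magnet: Bystander, to be left alone: bar magnet 15 x 81 x 11 mm, lying along the box's right side. Origin: centre of its underside.
- eraser: Bystander, to be left alone: small eraser 18 x 40 x 12 mm, lying in front of the box. Origin: centre of its underside.
- spirit_level: Bystander, to be left alone: small spirit level 14 x 80 x 14 mm, at the left of the table. Origin: centre of its underside.
- pocket_compass: Bystander, to be left alone: round pocket compass, 48 mm across, 12 mm high, at the right of the table. Origin: centre of its underside.
- stopwatch: Bystander, to be left alone: hand stopwatch 76 x 53 x 14 mm, near the right front of the table. Origin: centre of its underside.
Mind the look-alikes: they are no part of the job. What is shaped like the reset_box but yellow is not meant.

How it is judged:
By the outcome, as a careful person would: the job done as asked, in the order asked, and still so for the second after the job is handed in, with the robot touching nothing.
It also fails if it takes over 40 s, if anything falls off the work surface, if the arm or the gripper's body presses on something with over 40 N, if the wrist force passes 120 N, or if a joint passes its speed limit or range.

### The arm

A 7-joint arm with a two-finger parallel gripper is mounted at the origin on a cart in front of the work surface, level with it; the furniture and walls round the work are solid. World frame = base frame: x ahead of the robot, y to its left, z up, the work surface at z = 0. Lengths are in m, angles in rad, forces in N, time in s.
With the tool pointing down it reaches from about 0.35 to 0.9 m from the base axis. Payload 19.9 kg.
Tool frame: the origin (TCP) lies between the finger pads; the fingertips stand 19 mm ahead of it and the grasp point (between the pads) is the TCP; z points along the fingers, y is the direction in which the jaws open and shut (so a half turn about z gives the same grasp; the last joint's range is limited). The gripper opens to 94 mm and grips with 3 to 60 N. Pads are 16 mm wide; open, the fingers measure 119 mm over their backs; the gripper's body (75 mm by 177 mm) begins 78 mm behind the grasp point.
Start: joints at [-1.321, 0.417, -0.01, 1.614, 0.005, 1.111, -0.053], TCP at [0.18, 0.599, 0.224] pointing down, gripper open.
Joint ranges: [-2.81, 2.81], [-0.39, 2.02], [-1.27, 1.25], [0.06, 2.57], [-1.19, 4.33], [0.19, 2], [-2.82, 2.82]. Speed limits (rad/s): [1.89, 1.89, 2.39, 2.39, 3.01, 3.01, 3.01].

### API

Orientations are given as a 3x3 rotation matrix whose columns are the frame's x, y, z axes.
In Python, from rig import robot gives the robot as it stands. Calls block until the motion is done:
- robot.move_ptp(position, orientation): joint-space move of the TCP to a pose.
- robot.move_linear(position, velocity=0.15, frame=None, threshold=None): straight line of the TCP; frame=None keeps the orientation; velocity is the mean speed in m/s. With threshold (N) it stops when the force on the tool has changed by that much, and returns True; else False.
- robot.goto_joints(angles): joint-space move.
- robot.gripper_to(opening): finger opening in m; the grip force is fixed at half the most; returns when the fingers have stopped.
- robot.pause(seconds).
- robot.ik(position, orientation): joint angles nearest the present ones, or None.
- robot.get_state(): the state.
- robot.grab_frame(name): name is "scene" or "top" or "wrist"; returns the picture (480x640x3 uint8, red, green, blue); there is no depth.
- robot.camera_info(name): a dict with "fx", "fy", "cx", "cy" (pixels), "rvec" (rotation vector, rad) and "tvec" (3), from world to camera coordinates, as OpenCV has them. Camera axes: x right, y down, z forward; pixel columns grow to the right and rows downward; lengths in m; the calibration is good to about 2 mm. A picture is of the moment at which its call begins: read the wrist's pose just before it. camera_info takes no time and is no camera call; for the wrist camera it gives the pose at the moment of the call.
A pose or a line that the arm cannot do raises robot.PlanningError and nothing moves.
- robot.sign_off(): hands the job in, once; it reports no verdict.
The state is a dict: "time": time; "qpos": joint angles; "joint_vel": joint speeds; "effort": joint torques, N m; "ee_pos": TCP position; "tool_rot": TCP orientation; "force": force on the tool from outside, world axes, zero at the start; "moment": the same for the moment, N m; "opening": finger opening in m.
Only numpy, scipy, OpenCV 4.12 (cv2) and the standard library are available. Lean on these libraries where they do the work, as an engineer would, in place of code of your own. Each camera call takes 0.05 s, during which the arm holds its last target. There are 200 camera calls.

## Working session

There is one attempt and no reset: what is moved stays moved. The work goes in short steps, each a Python script; the robot and the scene stay as the last script left them, time stands still between calls to the robot, and variables do not carry over. Pictures are saved under pics/ and viewed, about 8 in all and at most 12, crops included, and the job is handed in when it is done.

```bash
mkdir -p pics; ls; python3 - <<'E'
from rig import robot
import cv2,numpy as np
for n in("scene","top"):
    im=robot.grab_frame(n); cv2.imwrite(f"pics/{n}0.png",im[:,:,::-1]); 
    c=robot.camera_info(n); R=cv2.Rodrigues(np.array(c["rvec"]))[0]; print(n,c["fx"],c["cx"],c["cy"],-R.T@np.array(c["tvec"]),R[2])
print(robot.get_state()["time"])
E
```

```text
pics
scene 470.5941396725859 317.67848040015184 231.64835794904806 [-0.07303501 -0.60787412  0.7810818 ] [ 0.49281567  0.59146639 -0.63820078]
top 504.90772530532104 323.1801476070404 243.89516899471244 [0.32111755 0.00933477 1.32174693] [ 0.0887104   0.0035001  -0.99605131]
0.1
```

View pics/top0.png

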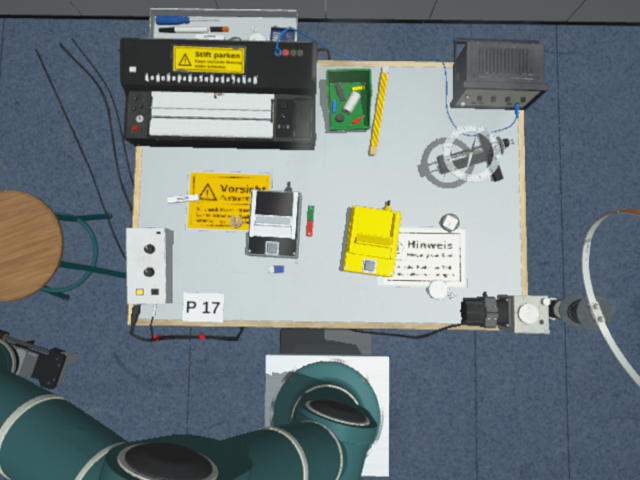

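View pics/scene0.png

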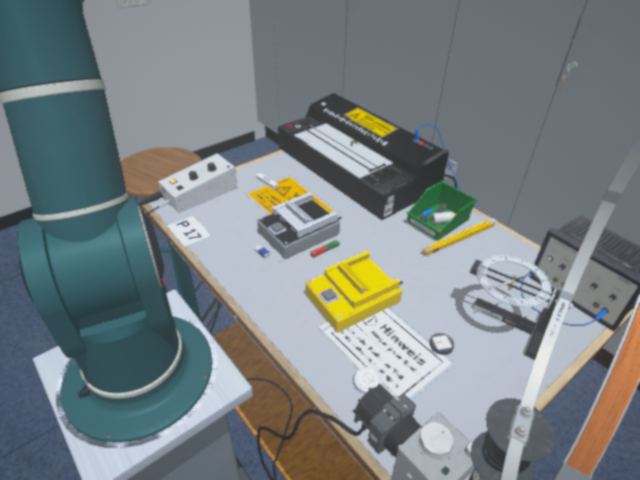

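The top view shows three candidates: the grey box with the black panel at (274,222), the yellow look-alike at (371,240), and the grey knob box at (149,265). The description fits the first, with the weight at (236,221), the magnet at (310,221) and the eraser at (276,269) around it. Next I'll hover the wrist camera over it.

```bash
cat > h.py <<'E'
from rig import robot
import cv2,numpy as np
def snap(n,f):
    c=robot.camera_info(n); im=robot.grab_frame(n)[:,:,::-1].copy(); cv2.imwrite(f"pics/{f}.png",im); np.save(f"pics/{f}.npy",c,allow_pickle=True); return im,c
def ray(c,uv,z):
    K=np.array([[c["fx"],0,c["cx"]],[0,c["fy"],c["cy"]],[0,0,1]]);R=cv2.Rodrigues(np.array(c["rvec"],float))[0];t=np.array(c["tvec"])
    o=-R.T@t; d=(R.T@np.linalg.inv(K)@np.c_[np.atleast_2d(uv),np.ones(len(np.atleast_2d(uv)))].T).T
    return o+d*((z-o[2])/d[:,2])[:,None]
def proj(c,P):
    K=np.array([[c["fx"],0,c["cx"]],[0,c["fy"],c["cy"]],[0,0,1]]);return cv2.projectPoints(np.atleast_2d(np.array(P,float)),np.array(c["rvec"],float),np.array(c["tvec"],float),K,None)[0][:,0]
def down(a): # tool x at angle a in world, z down
    x=[np.cos(a),np.sin(a),0];z=[0,0,-1];return np.array([x,np.cross(z,x),z]).T
E
python3 - <<'E'
from h import *
c=robot.camera_info("top")
print(ray(c,[[274,222],[249,257],[297,257],[252,192],[299,196]],0.045).round(3))
s=robot.get_state();T=np.array(s["tool_rot"]);w=robot.camera_info("wrist");R=cv2.Rodrigues(np.array(w["rvec"]))[0]
print(T.round(2)); print("cam in tool",T.T@(-R.T@np.array(w["tvec"])-s["ee_pos"]),(R@T).round(2),w["fx"],s["opening"])
E
```

```text
[[0.489 0.14  0.045]
 [0.399 0.201 0.045]
 [0.401 0.08  0.045]
 [0.566 0.198 0.045]
 [0.557 0.077 0.045]]
[[-0.96  0.29 -0.  ]
 [ 0.29  0.96 -0.  ]
 [-0.   -0.   -1.  ]]
cam in tool [ 0.0786104  -0.00099615 -0.1616322 ] [[-0.    1.   -0.  ]
 [-0.96 -0.   -0.27]
 [-0.27  0.    0.96]] 395.3218545580425 0.09361368392420284
```

```bash
python3 - <<'E'
from h import *
p=[0.48,0.14,0.26]
for a in(0,np.pi): print(a,robot.ik(p,down(a)))
a=np.pi if robot.ik(p,down(np.pi)) is not None else 0
# rise first, then swing
robot.move_ptp(p,down(a)); print(robot.get_state()["ee_pos"],robot.get_state()["time"],robot.get_state()["qpos"])
im,c=snap("wrist","w0")
E
```

```text
0 [-0.95452611  0.18370702  0.69077264  1.89448509 -0.13042219  1.10828173
 -1.78440968]
3.141592653589793 [-0.65772317  0.15985722  0.34936817  1.88623474 -0.06099873  1.10575499
  1.2857171 ]
[0.47987666 0.14082613 0.25990341] 2.0833 [-0.65852368  0.16023454  0.34855303  1.8859939  -0.06107134  1.1057238
  1.28516426]
```

View pics/w0.png

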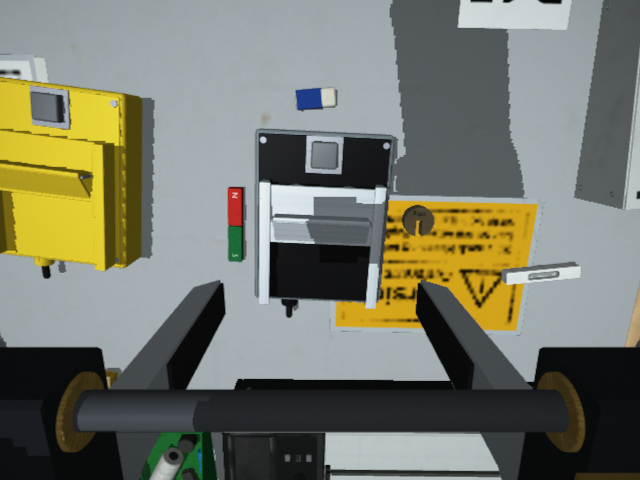

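This is the right box: grey with a black panel, square key at (324,154), guard lip at about (322,230), magnet, eraser and weight beside it. The yellow one sits at the left edge. I'll enlarge the view to get exact edges.

```bash
python3 - <<'E'
import cv2
im=cv2.imread("pics/w0.png")[120:316,245:410]
cv2.imwrite("pics/w0c.png",cv2.resize(im,None,fx=3,fy=3,interpolation=cv2.INTER_CUBIC))
E
```

```text
(no output)
```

View pics/w0c.png

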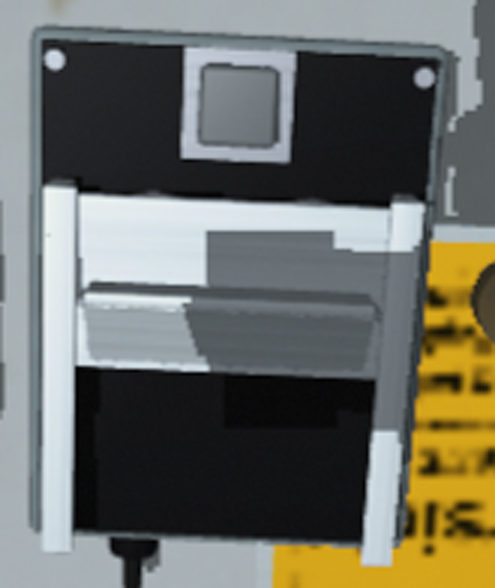

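```bash
cat > fit.py <<'E'
from h import *
def rigid(B,W):
    b=B-B.mean(0);w=W-W.mean(0);a=np.arctan2((b[:,0]*w[:,1]-b[:,1]*w[:,0]).sum(),(b*w).sum())
    R=np.array([[np.cos(a),-np.sin(a)],[np.sin(a),np.cos(a)]]);t=W.mean(0)-R@B.mean(0);return a,R,t,(B@R.T+t-W)
E
python3 - <<'E'
from fit import *
c=np.load("pics/w0.npy",allow_pickle=True).item()
px=lambda l:np.array([245,120])+(np.array(l,float)-1)/3
r=lambda l,z:ray(c,px(l),z)[:,:2]
rails=r([[44,186],[75,186],[42,550],[73,550],[392,202],[424,202],[362,563],[393,563]],.0665)
Br=np.array([[-39,-57],[-39,-48],[79,-57],[79,-48],[-39,48],[-39,57],[79,48],[79,57]])/1e3
st=r([[239,106]],.055);Bs=np.array([[-.064,0]])
a,R,t,res=rigid(np.r_[Br,Bs],np.r_[rails,st]);print(a,t);print((res*1e3).round(1))
print("screws",(r([[55,59],[425,77]],.045)-t)@R)
print("plate front",(r([[75,195],[392,208]],.0625)-t)@R,"lip",(r([[85,285],[375,300]],.0805)-t)@R, "rear",(r([[78,368],[375,378]],.0625)-t)@R)
E
```

```text
-0.043828752903904415 [0.48599007 0.14055231]
[[-0.2 -0.2]
 [ 0.2 -0.4]
 [-0.2  0.2]
 [ 0.2 -0.9]
 [-0.3  0.8]
 [ 0.1  0.2]
 [-0.1  0.9]
 [ 0.3 -0.2]
 [ 0.  -0.3]]
screws [[-0.0750695  -0.05672582]
 [-0.07475134  0.05735481]]
plate front [[-0.03599005 -0.04805202]
 [-0.03631645  0.04795283]] lip [[-0.0122396  -0.04268235]
 [-0.01152576  0.04255615]] rear [[ 0.01830453 -0.04657531]
 [ 0.01742817  0.04700907]]
```

Residuals are under 1 mm, and the sizes match: 96 mm plate width against 98, 54 mm depth, 85 mm lip against 86. The lip face is at box x ≈ −10 mm. Next comes the push.

```bash
cat >> h.py <<'E'
A=-0.0438;T0=np.array([.4860,.1406]);RB=np.array([[np.cos(A),-np.sin(A)],[np.sin(A),np.cos(A)]])
W=lambda x,y,z:np.r_[T0+RB@[x,y],z]
O=down(np.pi+A)
def st(m=""):
    s=robot.get_state();p=np.array(s["ee_pos"]);print(m,"box",((p[:2]-T0)@RB).round(4),"z",p[2].round(4),"F",np.round(s["force"],1),"op",round(s["opening"],4),"t",round(s["time"],2))
E
python3 - <<'E'
from h import *
robot.gripper_to(0.0375)
robot.move_ptp(W(-.036,0,.15),O); st("above")
print(robot.move_linear(W(-.036,0,.089),0.06,threshold=4)); st("low")
print(robot.move_linear(W(.052,0,.089),0.03,threshold=10)); st("pushed")
snap("wrist","w1")
E
```

```text
above box [-0.0352  0.0002] z 0.151 F [ 0.1 -0.5  1.1] op 0.0376 t 3.65
False
low box [-0.0358  0.    ] z 0.0893 F [-0.  -0.6 -0.5] op 0.0373 t 4.82
True
pushed box [ 0.0314 -0.0002] z 0.0884 F [-1.7 -0.2  1.7] op 0.0372 t 6.84
```

View pics/w1.png

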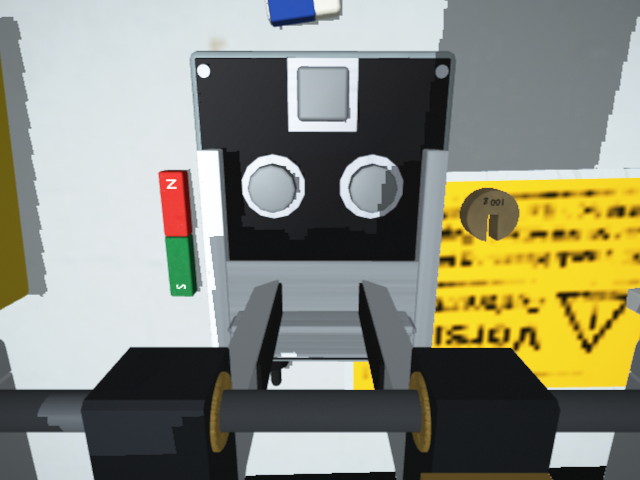

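The guard is back, with both round keys uncovered at (273,187) and (371,187). I'll check the plate's front edge at row 261 and the key positions numerically.

```bash
python3 - <<'E'
from h import *
c=np.load("pics/w1.npy",allow_pickle=True).item()
b=lambda l,z:((ray(c,l,z)[:,:2]-T0)@RB*1e3).round(1)
print("plate",b([[228,261.5],[416,262]],.0625),"keys",b([[273,188],[372,187]],.056),"stop",b([[323,94]],.055),"rails",b([[198,151],[221,151],[424,151],[447,151]],.0665))
im=cv2.imread("pics/w1.png",0);print(im[245:280:1,320])
print(robot.move_linear(W(.056,0,.089),0.02,threshold=20)); st("pushed2")
im,c=snap("wrist","w2");print(im[245:280,320].mean(1).round()); 
E
```

```text
plate [[ 15.3 -47.2]
 [ 15.6  46.8]] keys [[-20.5 -24.3]
 [-21.   24.3]] stop [[-64.    0.2]] rails [[-38.7 -56.5]
 [-38.7 -46.1]
 [-38.7  46. ]
 [-38.7  56.4]]
[ 16  16  17  16  17  16  16  17  16  17  16  16  17  17  16  60 128 147
 155 160 162 161 159 159 159 160 161 161 160 159 157 156 155 154 152]
True
pushed2 box [ 0.0314 -0.0003] z 0.0879 F [-0.6  0.2 -0.4] op 0.0372 t 7.29
[ 17.  18.  17.  17.  17.  17.  19.  17.  17.  16.  17.  18.  17.  16.
  16.  31.  84. 139. 154. 159. 162. 164. 161. 161. 161. 161. 162. 163.
 164. 162. 161. 159. 158. 157. 156.]
```

Two pushes, at 10 N and 20 N, both stopped at the same place. That's far above the friction, so it should be the end stop. One firmer push to confirm, then I'll back off and look from above.

```bash
python3 - <<'E'
from h import *
robot.move_linear(W(.029,0,.090),0.03)
print(robot.move_linear(W(.045,0,.089),0.02,threshold=35)); st("pushed3")
robot.move_linear(W(.018,0,.092),0.05); robot.move_linear(W(.0,0,.15),0.1); robot.move_linear(W(-.02,0,.15),0.1); st("up")
im,c=snap("wrist","w3")
P=[[-.02,.025,.056],[-.02,-.025,.056],[.017,.04,.0625],[.017,-.04,.0625],[.019,.03,.0625],[.019,-.03,.0625],[-.039,.0525,.0665],[.079,.0525,.0665]]
im=cv2.resize(im,None,fx=1.25,fy=1.25)
for q in proj(c,[W(*p) for p in P]):
    cv2.drawMarker(im,tuple((q*1.25).round().astype(int).tolist()),(0,0,255),0,7,1)
cv2.imwrite("pics/w3m.png",im)
E
```

```text
True
pushed3 box [ 0.0316 -0.    ] z 0.0887 F [-3.6  0.3  1.3] op 0.0375 t 8.05
up box [-0.02    0.0001] z 0.1498 F [-0.2 -1.   0.5] op 0.0375 t 9.59
```

View pics/w3m.png

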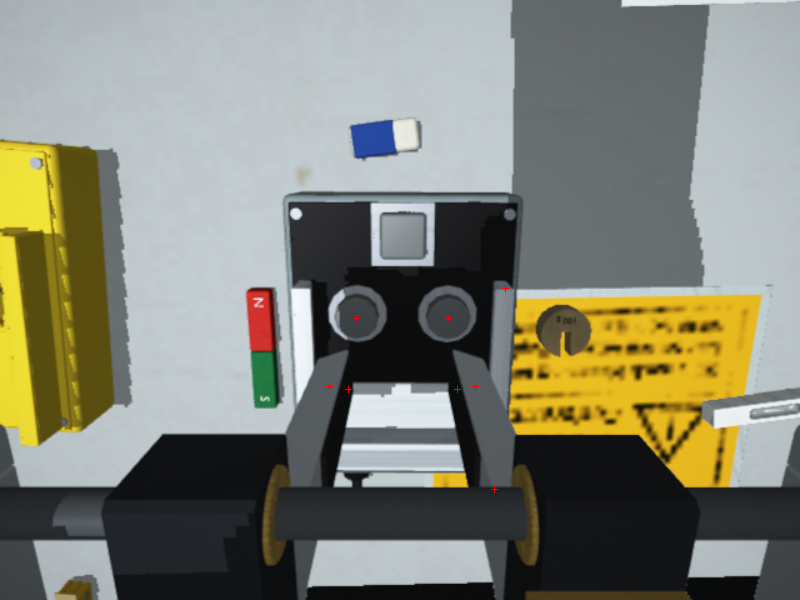

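Three stops at the same place, at up to 35 N: the guard is at its end stop. In this view all predicted marks (keys, rail front, plate edge) sit about 1–1.5 mm further back than the image, so that is a common offset, and the plate edge at 17 mm means full travel. Now the keys.

```bash
python3 - <<'E'
from h import *
X=-.0208
robot.move_linear(W(X,0,.080),0.08); st("near")
print(robot.move_linear(W(X,0,.064),0.015,threshold=16)); st("bottom")
z=robot.get_state()["ee_pos"][2]
for i in range(6):
    f=robot.get_state()["force"][2]; st("hold?")
    if f>18: break
    z-=.0007; robot.move_linear(W(X,0,z),0.01); robot.pause(.1)
snap("wrist","w4")
E
```

```text
near box [-0.0205  0.0001] z 0.0804 F [ 0.2 -0.4 -0.4] op 0.0376 t 10.67
True
bottom box [-0.0206  0.0001] z 0.0691 F [-4.3 -1.1 16.7] op 0.0374 t 11.42
hold? box [-0.0206  0.0001] z 0.0691 F [-4.3 -1.1 16.7] op 0.0374 t 11.42
hold? box [-0.0206  0.0001] z 0.0691 F [-6.6 -0.6 21.2] op 0.0377 t 11.77
```

View pics/w4.png

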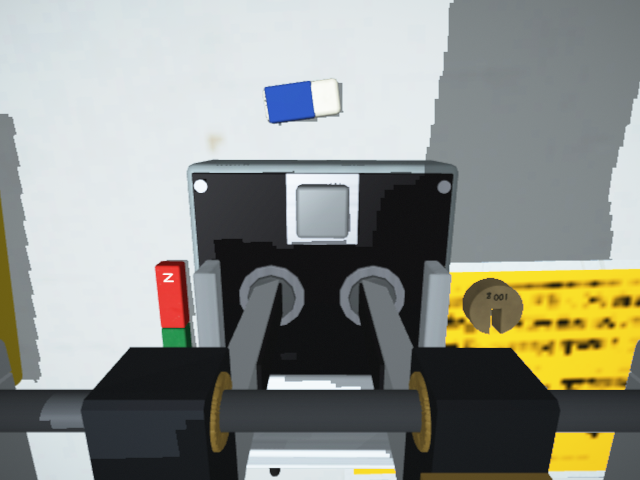

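Fingertips rest on both keys at (272,295) and (372,295). TCP z is 69.1 mm, which matches the keys fully down at 69.0, with 21 N pressing. I'll add a little force so both surely bottom out, hold, then release.

```bash
python3 - <<'E'
from h import *
z=.0691-.0014
robot.move_linear(W(-.0208,0,z),0.01); st("h0"); print(robot.get_state()["moment"])
robot.pause(1.5); st("h1"); robot.pause(1.5); st("h2")
robot.move_linear(W(-.0205,0,.085),0.03); st("rel")
robot.move_linear(W(-.0205,0,.16),0.12)
robot.move_linear(W(-.03,0,.26),0.2); st("up")
im,c=snap("wrist","w5"); cv2.imwrite("pics/w5c.png",cv2.resize(im[80:380,150:550],None,fx=2,fy=2))
E
```

```text
h0 box [-0.0205  0.0001] z 0.0688 F [-10.2  -3.2  35.5] op 0.0373 t 12.07
[-6.84034761e-01  2.61188625e+00 -1.18585838e-04]
h1 box [-0.0205  0.0001] z 0.0688 F [-9.1 -2.5 36.4] op 0.0373 t 13.57
h2 box [-0.0205  0.0001] z 0.0688 F [-11.3  -3.3  36.9] op 0.0377 t 15.07
rel box [-0.0206 -0.    ] z 0.0849 F [-0.   0.7 -0.3] op 0.0376 t 15.79
up box [-0.0304 -0.0001] z 0.2587 F [ 0.1  0.7 -0.4] op 0.0375 t 17.22
```

View pics/w5c.png

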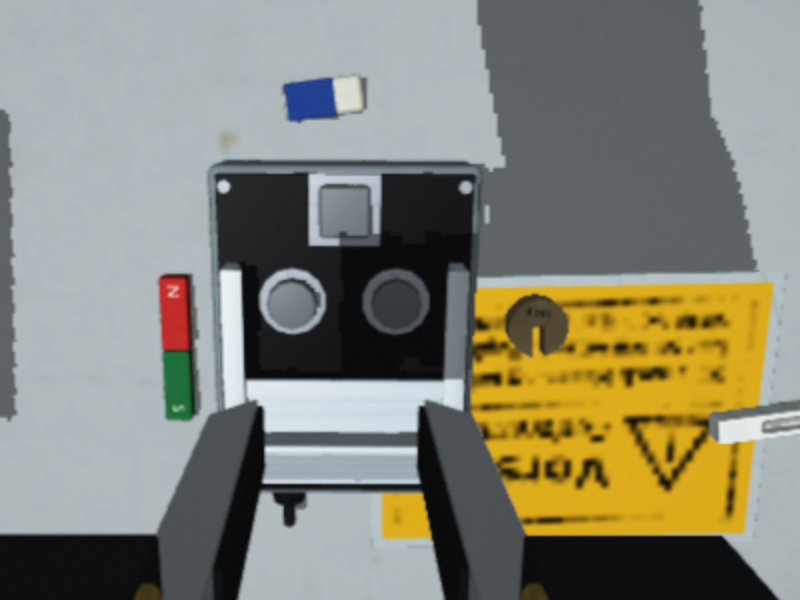

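```bash
python3 - <<'E'
from h import *
c=np.load("pics/w5.npy",allow_pickle=True).item()
b=lambda l,z:((ray(c,np.array([150,80])+np.array(l)/2,z)[:,:2]-T0)@RB*1e3).round(1)
print("plate",b([[250,379],[440,379]],.0625),"lip",b([[270,433],[415,433]],.0805),"keys",b([[292,302],[396,302]],.056),"railfront",b([[232,264],[458,264]],.0665),"stop",b([[345,211]],.055))
E
```

```text
plate [[ 15.2 -44.9]
 [ 15.1  46.1]] lip [[ 35.5 -34.1]
 [ 35.3  33. ]] keys [[-21.1 -24.6]
 [-21.2  24.8]] railfront [[-41.3 -51. ]
 [-41.4  51.9]] stop [[-64.1   0.5]]
```

```bash
python3 - <<'E'
from h import *
c=np.load("pics/w5.npy",allow_pickle=True).item()
b=lambda l,z:((ray(c,np.array([150,80])+np.array(l)/2,z)[:,:2]-T0)@RB*1e3).round(1)
print("tip front edge",b([[262,402],[418,402],[210,414]],.2397), "TCP -30.4")
print("face base",b([[270,433],[415,433]],.0625),"face top",b([[270,447],[415,447]],.0805))
c=np.load("pics/w0.npy",allow_pickle=True).item()
b=lambda l,z:((ray(c,np.array([245,120])+(np.array(l)-1)/3,z)[:,:2]-T0)@RB*1e3).round(1)
print("start base",b([[85,285],[375,300]],.0625),"top",b([[90,296],[370,309]],.0805))
E
```

```text
tip front edge [[-39.  -20.3]
 [-39.   17.8]
 [-35.8 -33.1]] TCP -30.4
face base [[ 43.  -35.9]
 [ 42.8  34.8]] face top [[ 42.4 -34.3]
 [ 42.3  33.2]]
start base [[ -8.4 -44.7]
 [ -7.7  45. ]] top [[ -9.  -41.2]
 [ -8.8  41.2]]
```

The face measurement gives a travel of 52–54 mm with about ±1.5 mm offset. The finger contact position disagrees with it by about 4 mm if the half-width is 8 mm. There's time for one sustained push in small steps to settle it.

```bash
python3 - <<'E'
from h import *
robot.move_linear(W(.015,0,.15),0.2); robot.move_linear(W(.015,0,.090),0.08); robot.move_linear(W(.029,0,.090),0.04); st("pre")
x=.029
for i in range(14):
    x+=.001; robot.move_linear(W(x,0,.090),0.02); s=robot.get_state(); st("p%d"%i)
    if -s["force"][0]>30: break
robot.pause(.2);st("held")
im,c=snap("wrist","w6")
print(im[240:290,320].mean(1).round())
robot.move_linear(W(.018,0,.092),0.06); robot.move_linear(W(0,0,.15),0.15); robot.move_linear(W(-.03,0,.26),0.2); st("up")
a=cv2.imread("pics/w5.png");im,c=snap("wrist","w7")
for q in (a,im): print(q[255:310,320].mean(1).round().astype(int).tolist())
cv2.imwrite("pics/w67.png",np.hstack([cv2.imread("pics/w6.png")[120:400,170:470],im[120:400,170:470]]))
E
```

```text
pre box [ 0.0291 -0.0001] z 0.0899 F [-0.6  0.5 -0.4] op 0.0374 t 19.41
p0 box [0.0299 0.    ] z 0.09 F [ 0.5 -0.2 -0.8] op 0.0377 t 19.66
p1 box [ 0.031 -0.   ] z 0.09 F [ 0.1 -0.  -0.1] op 0.0375 t 19.91
p2 box [0.0316 0.    ] z 0.0899 F [-3.4  0.5  1.1] op 0.0376 t 20.16
p3 box [0.0318 0.    ] z 0.0898 F [-9.7  0.8  7.1] op 0.0377 t 20.41
p4 box [0.032 0.   ] z 0.0897 F [-15.3   1.2  11.7] op 0.037 t 20.66
p5 box [0.0321 0.    ] z 0.0895 F [-20.7  -0.1  15. ] op 0.0379 t 20.91
p6 box [0.0323 0.    ] z 0.0893 F [-26.4   0.7  19.7] op 0.0375 t 21.16
p7 box [0.0324 0.    ] z 0.0893 F [-32.    0.8  24.7] op 0.0377 t 21.41
held box [0.0324 0.0001] z 0.0892 F [-32.6   1.1  23.5] op 0.0376 t 21.61
[ 17.  17.  18.  17.  17.  17.  17.  18.  17.  16.  18.  18.  17.  18.
  19.  17.  17.  17.  16.  59. 126. 148. 155. 160. 162. 160. 160. 159.
 160. 160. 161. 161. 161. 159. 158. 157. 156. 155. 153. 151. 151. 152.
 154. 156. 158. 156. 155. 153. 155. 155.]
up box [-0.0302 -0.0002] z 0.2588 F [-0.7  0.  -0.7] op 0.0375 t 23.4
[17, 18, 17, 17, 17, 17, 16, 18, 17, 16, 17, 9, 10, 10, 56, 153, 220, 227, 226, 226, 226, 226, 223, 222, 219, 216, 218, 223, 221, 219, 219, 217, 217, 219, 221, 221, 222, 223, 222, 224, 211, 139, 83, 86, 88, 87, 85, 102, 174, 232, 227, 211, 188, 168, 169]
[18, 17, 16, 16, 17, 17, 18, 17, 17, 15, 11, 11, 10, 13, 82, 183, 226, 227, 225, 226, 226, 226, 223, 221, 218, 216, 219, 221, 220, 218, 219, 217, 218, 219, 221, 221, 222, 222, 223, 223, 206, 107, 84, 87, 87, 86, 86, 120, 200, 233, 223, 201, 180, 169, 171]
```

View pics/w67.png

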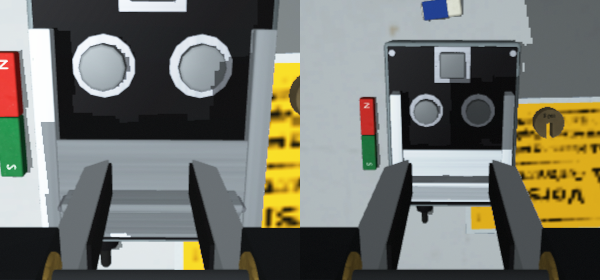

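The sustained 32 N push moved the guard by nothing visible, so it is at its end stop. The keys are up, the bystanders look unmoved and the arm is clear.

```bash
python3 -c "
from h import *
robot.sign_off(); st()"
```

```text
the job is handed in; nothing more can be done
the job is handed in; nothing more can be done
```

The interlock reset is done and handed in at about 23.5 s of the 40 s. No verdict was reported.

- **Guard:** I pushed it back with the two fingertips until it stopped. Three pushes, triggered at 10, 20 and 35 N, stopped within 0.2 mm of each other. After the keys I pushed it once more in small steps up to 32 N, held briefly, and it did not move visibly.
- **Keys:** I pressed both round keys together, one fingertip on each. TCP height was 68.8–69.1 mm, against 69.0 mm expected for fully down. Total force was about 36 N, well over the 8 N the two springs need, and the full-force hold lasted 3 s. I then released them.
- **Last picture:** The guard is back and both round keys are up. The square stop key was never touched. The magnet, weight and eraser look unmoved, and the arm is well clear.

**Checks that disagreed:**
- The camera put the guard's travel at about 52–54 mm rather than 55, with a calibration offset of 1–2 mm in the same views.
- The fingers met the guard about 4 mm earlier than an 8 mm half-width finger would suggest, and I did not find out why. I relied on the guard stopping at the same place each time as proof of the end stop.
- During the sustained push an upward force of about 24 N also appeared. I put it down to friction on the guard's face.

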